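Put the marble roundel away in the sliding-lid box

TASK

The polished marble roundel is finished: put it away from the grinding dust. Slide the flush lid of the wooden box open by leaning lightly on it (it has no handle, and it is thin: never press or push it with more than about two kilos, 20 N), set the roundel down flat inside without dropping it, and slide the lid fully shut again. Leave the tin, the brush and the nippers where they are.

Things in the scene. Friction and masses are not known exactly. Their poses are not given: they have to be found in the camera images.
- box: Wooden box, screwed to the bench: 124 mm wide (its x), 244 mm long (its y), 50 mm high; origin at the centre of its underside. Walls 10 mm, flat inner floor 8 mm above the origin, inside 104 x 224 mm. Its -y end wall (at the robot's right, nearer the slab) is full height; its +y end wall is low (42 mm): there the lid's end shows, and there it slides out, towards +y.
- lid (a joint): Travel of the lid in m along the box's +y: 0 shut against the full end wall, 0.16 at its stop, wide open. It stays where it is left; dry friction in its grooves resists with about 6.5 N either way, so a fingertip must lean on it with some 8 to 13 N to carry it along without slipping. Opened by 0.15, it leaves the 150 mm of the box next to the full end wall uncovered.
- lid_top (a point): Centre of the top face of the lid. The lid is a plain smooth wooden panel, 103 x 234 x 6 mm, long along the box's y, level, held down in grooves under the side walls' lips; its top lies 1 mm below the box's rim, 49 mm above the bench, with no knob, notch or gap: when shut its edges cannot be got hold of. Pressed in the middle, it bows about 0.7 mm at 20 N and springs back.
- roundel: Round polished marble disc, 48 mm across, 16 mm thick, top edge bevelled, about 80 g, lying flat on the red-brown stone slab (12 mm thick). Origin at the centre of its underside, z up its axis.
- tin: Open steel tin, 72 mm across, 85 mm tall, bystander; origin at the centre of its underside.
- brush: Hand brush lying flat, 190 mm long, bystander; origin at its middle, underneath.
- nippers: Tile nippers lying flat, about 158 mm long, 85 mm across the handles, 20 mm high, bystander; origin near the pivot, underneath.
Things that resemble listed ones, but are neither listed nor needed, are in the scene too. What is meant by the roundel is not green, and is the larger of those in its own colour.

How it is judged:
On the way, in this order (a step that is already met when the one before it is completed fails the run):
1. the lid is slid open by at least 60 mm (value of joint lid above 0.06 m), for 0.2 s.
2. the roundel lies flat on the floor of the box, let go (z of roundel in the frame of box below 0.011 m and x of roundel in the frame of box between -0.05 and 0.05 m and y of roundel in the frame of box between -0.11 and 0.11 m and angle between roundel's own z axis and vertical below 0.1 rad and contact force between the fingers and roundel below 0.05 N), for 0.2 s.
At the end, for the whole second after the job is handed in: The lid is shut to within 3 mm of its end wall, and the roundel lies flat (within 0.1 rad) and still on the floor inside the box (value of joint lid below 0.003 m and z of roundel in the frame of box below 0.011 m and x of roundel in the frame of box between -0.05 and 0.05 m and y of roundel in the frame of box between -0.11 and 0.11 m and angle between roundel's own z axis and vertical below 0.1 rad and linear speed of roundel below 0.01 m/s); the robot touches nothing.
It fails at once if the lid is pressed or pushed with more than 22 N (contact force between anything else and lid above 22 N).
It fails at once if the roundel is dropped (falls free at more than 0.45 m/s) (contact force between the fingers and roundel below 0.05 N and linear speed of roundel above 0.45 m/s).
It fails at once if a bystander is moved by more than 15 mm (distance of any of tin, brush, nippers from where it was at the start of the episode above 0.015 m).
It also fails if it takes over 72 s, if anything falls off the work surface, if the arm or the gripper's body presses on something with over 40 N, if the wrist force passes 120 N, or if a joint passes its speed limit or range.

ROBOT

A 6-joint arm with a two-finger parallel gripper is mounted at the origin on the work surface. World frame = base frame: x ahead of the robot, y to its left, z up, the work surface at z = 0. Lengths are in m, angles in rad, forces in N, time in s.
With the tool pointing down it reaches from about 0.3 to 0.775 m from the base axis. Payload 14.6 kg.
Tool frame: the origin (TCP) lies at the very end of the fingers, on their centre line; the grasp point (between the pads) lies 19 mm behind it; x points along the fingers, y is the direction in which the jaws open and shut, and the axes are right-handed (so a half turn about x gives the same grasp; the last joint's range is limited). The gripper opens to 94 mm and grips with 3 to 60 N. Pads are 16 mm wide; open, the fingers measure 119 mm over their backs; the gripper's body (75 mm by 177 mm) begins 78 mm behind the grasp point.
Start: joints at [1.169, 0.3, 1.521, -0, 1.321, -0.067], TCP at [0.181, 0.519, 0.205] pointing down, gripper open.
Joint ranges: [-3.03, 3.03], [-0.79, 2.21], [0.23, 2.52], [-1.04, 4.18], [0, 3.07], [-2.55, 2.55]. Speed limits (rad/s): [2.22, 2.22, 2.57, 3.14, 3.14, 3.14].

INTERFACE

Orientations are given as [roll, pitch, yaw] about the fixed x, y, z axes, in that order (R = Rz(yaw) Ry(pitch) Rx(roll)).
In Python, from station import ctrl, viewer, hand_in gives the robot as it stands. The module is installed in compiled form; this text tells all that it offers.
- The arm moves only by the tool play_rows, never from a script. Its argument "deltas" is a list that holds one entry, the list of rows, each a list of 7 numbers: the shift along the tool's x, y, z in mm, then the turn, a rotation vector about the tool's x, y, z in rad, then the finger opening in mm, from 0 to 94. In form: [[[dx, dy, dz, ax, ay, az, gripper], ...]]. A call has 1 to 10 rows; each row shifts and turns the commanded pose from where the row before left it, along the tool's axes as they then stand; what a row does not reach is not made up. A row lasts 1/10 s, in which the tool goes at most 50 mm and 8.59 degrees, less where a joint would pass 70% of its speed; a pose out of reach is approached as far as the arm can. A call with a gripper value outside its range is refused whole. The fingers move at their own pace and stop on an object; "grip_force" is the grip in N (left out, the last holds). Time passes only in rows, so rows that do not move let the fingers close. It gives the time, the measured TCP pose, the force and the opening at its end, in the units of the state.
- ctrl.get_obs(): the state, without advancing time (a new reading comes with each control period).
- viewer.camera(name): name is "scene" or "side" or "wrist"; returns a dict with "img" (420x560x3 uint8, red, green, blue), "fx", "fy", "cx", "cy" (pixels), "rvec" (rotation vector, rad) and "tvec" (3), from world to camera coordinates, as OpenCV has them. Camera axes: x right, y down, z forward; pixel columns grow to the right and rows downward; lengths in m; the calibration is good to about 2 mm. A picture is of the moment at which its call begins. There is no depth.
- hand_in(): hands the job in, once; it reports no verdict.
The state is a dict: "time_s": time; "qpos": joint angles; "joint_vel": joint speeds; "tau": joint torques, N m; "ee_pos": TCP position; "eef_rot": TCP orientation; "force": force on the tool from outside, world axes, zero at the start; "moment": the same for the moment, N m; "grip_width": finger opening in m.
Only numpy, scipy, OpenCV 4.12 (cv2) and the standard library are available. Lean on these libraries where they do the work, as an engineer would, in place of code of your own. Each camera call takes 0.05 s, during which the arm holds its last target.

## Working session

There is one attempt and no reset: what is moved stays moved. The work goes in short steps, Python scripts to look and compute and a tool call to move; the robot and the scene stay as the last step left them, time stands still between calls to the robot, and variables do not carry over. Pictures are saved under pics/ and viewed, and the job is handed in when it is done.

Besides the shell and the picture viewer there is one more tool, called by a JSON object that holds its "api" and its "payload", one argument or row to a line. play_rows: Moves the arm, as the interface text tells. Its arguments: {"type":"object","properties":{"deltas":{"type":"array","items":{"type":"array","items":{"type":"array","items":{"type":"number"}}}},"grip_force":{"type":"number"}},"required":["deltas"]}

```bash
mkdir -p pics; cat > h.py <<'E'
import numpy as np, cv2, json
from station import ctrl, viewer
def snap(n,f):
    c=viewer.camera(n); cv2.imwrite('pics/'+f+'.png',c['img'][:,:,::-1]); 
    np.save('pics/'+f+'.npy',np.array([{k:v for k,v in c.items()}],dtype=object),allow_pickle=True); return c
def load(f): return np.load('pics/'+f+'.npy',allow_pickle=True)[0]
def crop(f,u,v,w,h,s,o):
    im=load(f)['img'][v:v+h,u:u+w,::-1]; cv2.imwrite('pics/'+o+'.png',cv2.resize(im,None,fx=s,fy=s,interpolation=cv2.INTER_CUBIC))
def ray(c,u,v,z):
    R,_=cv2.Rodrigues(np.array(c['rvec'],float)); t=np.array(c['tvec'],float).ravel()
    C=-R.T@t; d=R.T@np.array([(u-c['cx'])/c['fx'],(v-c['cy'])/c['fy'],1]); return C+d*(z-C[2])/d[2]
def proj(c,P):
    K=np.array([[c['fx'],0,c['cx']],[0,c['fy'],c['cy']],[0,0,1.]])
    return cv2.projectPoints(np.array(P,float).reshape(-1,1,3),np.array(c['rvec'],float),np.array(c['tvec'],float),K,None)[0].reshape(-1,2)
E
python3 - <<'E'
from h import *
for n in('scene','side','wrist'): snap(n,n+'0')
print(ctrl.get_obs())
for n in('scene','side','wrist'):
    c=load(n+'0');R,_=cv2.Rodrigues(np.array(c['rvec'],float));print(n,-R.T@np.array(c['tvec']).ravel(),c['fx'])
E
```

```text
{'time_s': 0.15, 'qpos': array([ 1.16937963e+00,  3.00323804e-01,  1.52144761e+00,  1.36914257e-05,
        1.32068034e+00, -6.65389648e-02]), 'joint_vel': array([-0.00011568, -0.00121027, -0.00277543, -0.00032848,  0.00072861,
       -0.00067305]), 'tau': array([ 2.85402450e-03, -5.31952715e+01, -3.52823067e+01,  7.09434506e-02,
        2.35476281e-02, -9.54822440e-05]), 'ee_pos': array([0.18064923, 0.51927534, 0.20502359]), 'eef_rot': array([-1.6527717 ,  1.56993712, -1.98765282]), 'force': array([0.15732548, 0.24230013, 0.118367  ]), 'moment': array([-0.00438917, -0.0141534 ,  0.02230062]), 'grip_width': 0.09420168874212068}
scene [1.29477378 0.28982829 0.83292446] 405.0976393139848
side [ 0.1848447  -0.73297327  0.50141226] 379.2212394267745
wrist [0.11123289 0.5445384  0.38438227] 321.89406449372115
```

View pics/scene0.png

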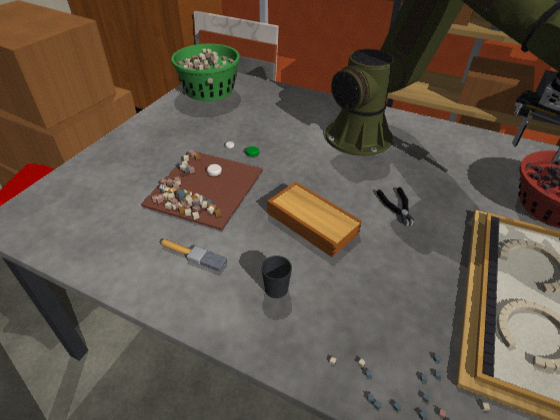

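View pics/side0.png

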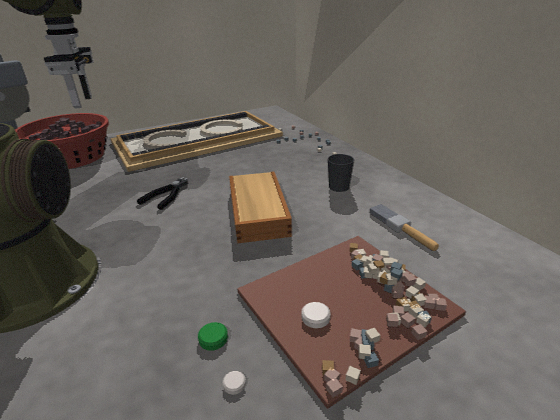

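View pics/wrist0.png

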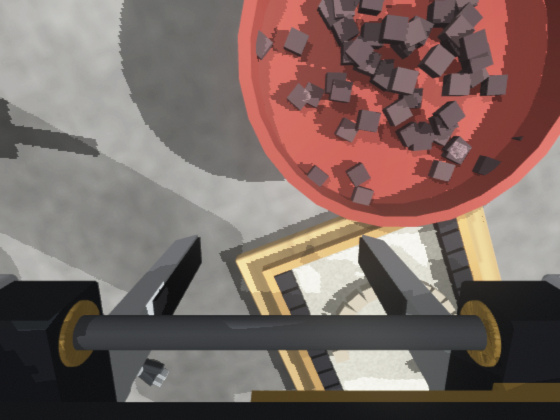

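Candidates for the roundel are the green disc (scene 252,152; side 212,335), the small white disc on the bench (scene 230,145; side 233,382), and the larger white disc on the slab (scene 214,170; side 316,315). I choose the one on the slab and will check it in a close crop.

```bash
python3 - <<'E'
from h import *
crop('side0',190,280,160,120,5,'cA')
crop('side0',215,160,90,90,6,'cB')
crop('scene0',255,175,120,85,6,'cC')
crop('scene0',190,130,80,60,8,'cD')
E
```

```text
(no output)
```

View pics/cA.png

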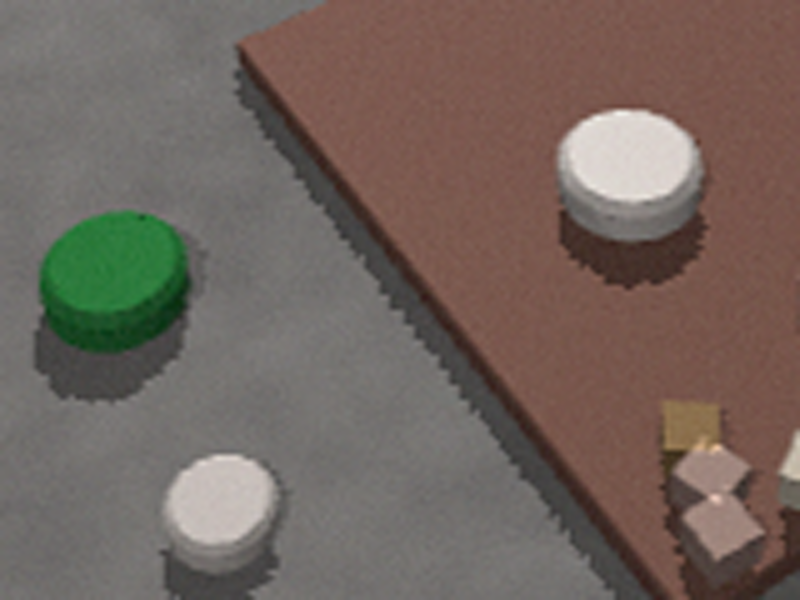

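View pics/cB.png

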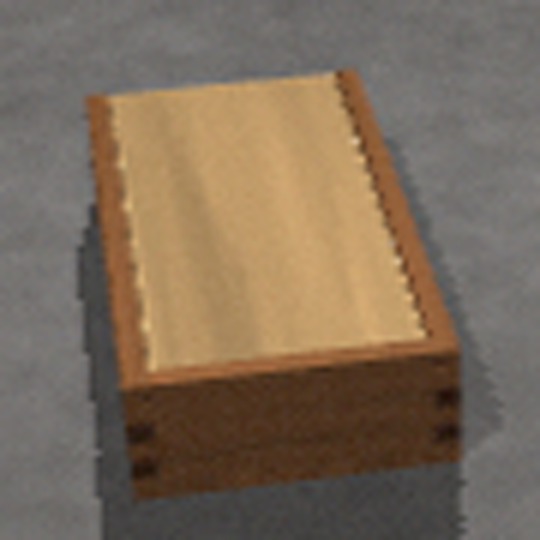

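View pics/cC.png

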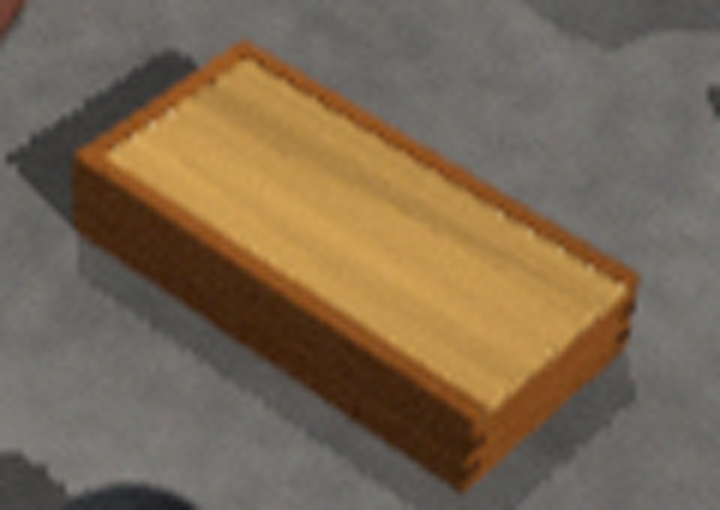

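View pics/cD.png

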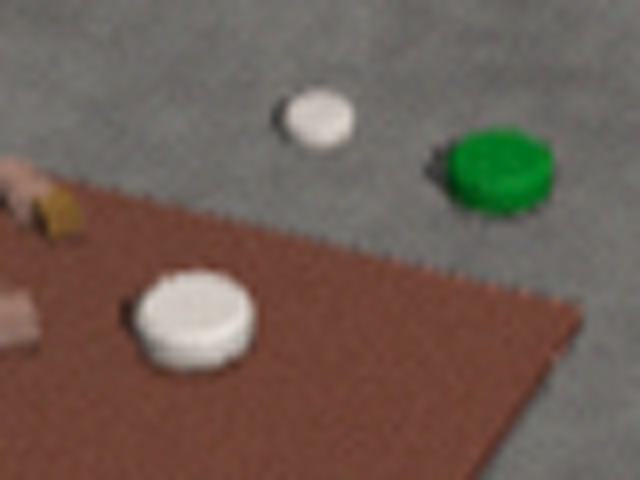

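```bash
python3 - <<'E'
from h import *
from scipy.optimize import least_squares
S,D=load('scene0'),load('side0')
print('roundel',ray(D,315.8,311.5,.028),ray(S,214.5,168,.028))
print('smallwhite width', ray(D,190+163/5,280+500/5,.01)-ray(D,190+277/5,280+500/5,.01),'roundel width',ray(D,190+557/5,280+172/5,.025)-ray(D,190+703/5,280+172/5,.025))
ds=[(235.3,224.7),(291.7,218.3),(229.7,175.8),(274.5,171.7)]
ss=[(267.8,200.8),(296.2,182),(361.3,221.2)]
for p in ds: print('d',ray(D,*p,.05))
for p in ss: print('s',ray(S,*p,.05))
# order: box corners (-x,-y),(+x,-y),(-x,+y),(+x,+y)
def W(q):
    c,s=np.cos(q[2]),np.sin(q[2]); return np.array([[q[0]+c*a-s*b,q[1]+s*a+c*b,.05] for a,b in[(-.062,-.122),(.062,-.122),(-.062,.122),(.062,.122)]])
def f(q):
    w=W(q); return np.r_[(proj(D,w)-ds).ravel(),(proj(S,w)[[1,0,2]]-ss).ravel()]
r=least_squares(f,[.5,.1,0]);print(r.x,r.fun.round(1));
# tin, brush, nippers
print('tin',ray(S,277,292,0),'brush',ray(S,162,242,0.01),ray(S,226,266,0.01),'nip',ray(S,405,212,.01),ray(S,378,195,.01),ray(S,410,222,.01),ray(S,402,188,.01))
o=ctrl.get_obs()
from scipy.spatial.transform import Rotation as Ro
print(Ro.from_euler('xyz',o['eef_rot']).as_matrix().round(3))
E
```

```text
roundel [ 0.43432728 -0.35566127  0.028     ] [ 0.43341846 -0.35249728  0.028     ]
smallwhite width [-0.02875873  0.01576438  0.        ] roundel width [-0.04212231  0.02338364  0.        ]
d [ 0.40384036 -0.07797361  0.05      ]
d [ 0.52172199 -0.11605593  0.05      ]
d [0.47935393 0.15261189 0.05      ]
d [0.59532826 0.11398185 0.05      ]
s [ 0.51989507 -0.11281118  0.05      ]
s [ 0.40442246 -0.07448368  0.05      ]
s [0.47938308 0.15514385 0.05      ]
[ 0.50053008  0.02026457 -0.31620883] [-0.3 -0.3 -0.3 -0.2 -0.3 -0.4  0.2 -0.6 -0.9  0.1 -0.5 -0.3  0.1  0.1]
tin [0.76006398 0.03512874 0.        ] brush [ 0.75941997 -0.31444075  0.01      ] [ 0.75289821 -0.11498709  0.01      ] nip [0.3421359  0.25270951 0.01      ] [0.30295134 0.15982888 0.01      ] [0.37773838 0.27535738 0.01      ] [0.23561997 0.21869554 0.01      ]
[[-0.     0.329  0.944]
 [-0.001  0.944 -0.329]
 [-1.    -0.001 -0.   ]]
```

The crops confirm it: the roundel is the larger white disc on the slab, measuring 48 mm against 33 mm for the small white one. The box fit residual is under 1 px. Now I'll move over the lid with the fingers closed.

{"api": "play_rows", "payload": {
  "deltas": [
    [[0,-22,23,-0.019,0,0,0],[0,-22,23,0,0,0,0],[0,-22,23,0,0,0,0],[0,-22,23,0,0,0,0],[0,-22,23,0,0,0,0],[0,-22,23,0,0,0,0],[0,-22,23,0,0,0,0],[0,-22,23,0,0,0,0],[0,-22,23,0,0,0,0],[0,-22,23,0,0,0,0]]
  ],
  "grip_force": 20
}}

```text
time_s: 1.15
ee_pos: [0.3308, 0.2374, 0.2054]
eef_rot: [-1.694, 1.571, -2.01]
force: [0.3, 0.2, -0.3]
grip_width: 0.0177
```

{"api": "play_rows", "payload": {
  "deltas": [
    [[5,-22,23,0,0,0,0],[10,-22,23,0,0,0,0],[10,-22,23,0,0,0,0],[10,-22,23,0,0,0,0],[10,-22,23,0,0,0,0],[10,-22,23,0,0,0,0],[10,-22,23,0,0,0,0],[10,-22,23,0,0,0,0],[10,-22,23,0,0,0,0],[0,0,0,0,0,0,0]]
  ]
}}

```text
time_s: 2.15
ee_pos: [0.4662, -0.0162, 0.1191]
eef_rot: [-2.775, 1.569, -3.093]
force: [0.4, 1.0, -0.6]
grip_width: 0.0004
```

```bash
cat >> h.py <<'E'
from scipy.spatial.transform import Rotation as Ro
BX=np.array([.5005,.0203]);BY=-.3162
def st():
    o=ctrl.get_obs();c,s=np.cos(BY),np.sin(BY);d=o['ee_pos'][:2]-BX
    R=Ro.from_euler('xyz',o['eef_rot']).as_matrix()
    print('t',o['time_s'],'ee',o['ee_pos'].round(4),'box',[round(c*d[0]+s*d[1],4),round(-s*d[0]+c*d[1],4)],'yaw',round(np.arctan2(-R[0,1],R[1,1]),4),'tx',R[:,0].round(4),'F',o['force'].round(2),'gw',round(o['grip_width'],4)); return o,R
def to(p):
    o,R=st(); print('tool delta mm',(R.T@(np.array(p)-o['ee_pos'])*1000).round(1))
E
python3 - <<'E'
from h import *
c,s=np.cos(BY),np.sin(BY); R=np.array([[c,-s],[s,c]])
to(np.r_[BX+R@[0,-.07],.06])
snap('side','s1');crop('side1' if 0 else 's1',200,120,120,120,5,'s1c')
S=load('scene0');print('cube near',ray(S,190+35/8,130+315/8,.02))
E
```

```text
t 2.15 ee [ 0.4662 -0.0162  0.1191] box [np.float64(-0.0213), np.float64(-0.0454)] yaw -0.3185 tx [-1.9e-03 -1.0e-04 -1.0e+00] F [ 0.37  1.01 -0.62] gw 0.0004
tool delta mm [ 59.  -24.5  21.4]
cube near [ 0.46078431 -0.41365553  0.02      ]
```

View pics/s1c.png

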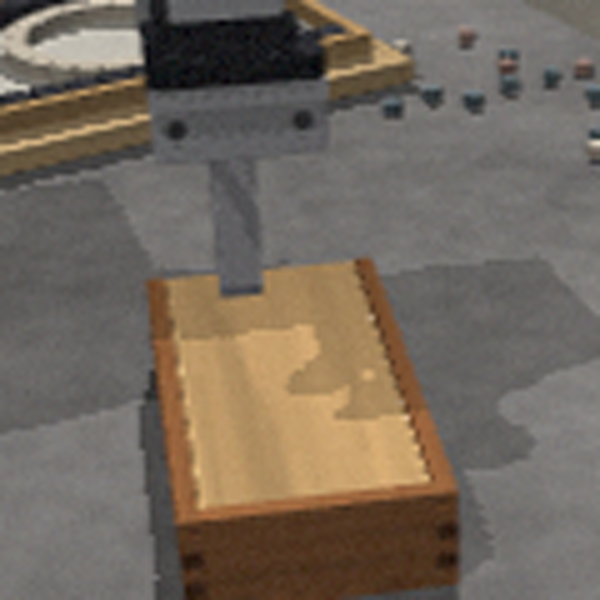

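The fingertips are over the lid at crop (240,290), above its left-far part. Now I'll centre them and come down in the air above it.

{"api": "play_rows", "payload": {
  "deltas": [
    [[10,-5,5,0,0,0,0],[10,-5,5,0,0,0,0],[10,-5,4,0,0,0,0],[10,-5,4,0,0,0,0],[9,-4,3,0,0,0,0],[4,0,0,0,0,0,0],[0,0,0,0,0,0,0],[0,0,0,0,0,0,0]]
  ]
}}

```text
time_s: 3.0
ee_pos: [0.4783, -0.0431, 0.0676]
eef_rot: [0.269, 1.571, -0.046]
force: [-0.9, -0.4, -0.5]
grip_width: 0.0006
```

```bash
python3 - <<'E'
from h import *
st()
E
```

```text
t 3.0 ee [ 0.4783 -0.0431  0.0676] box [np.float64(-0.0014), np.float64(-0.0671)] yaw -0.3157 tx [ 2.e-04 -0.e+00 -1.e+00] F [-0.85 -0.38 -0.49] gw 0.0006
```

{"api": "play_rows", "payload": {
  "deltas": [
    [[4,0,0,0,0,0,0],[4,0,0,0,0,0,0],[3,0,0,0,0,0,0],[2,0,0,0,0,0,0],[1,0,0,0,0,0,0],[0,0,0,0,0,0,0],[0,0,0,0,0,0,0]]
  ]
}}

```text
time_s: 3.7
ee_pos: [0.4783, -0.0432, 0.0535]
eef_rot: [-0.027, 1.571, -0.342]
force: [0.8, 0.6, 0.4]
grip_width: 0.0005
```

{"api": "play_rows", "payload": {
  "deltas": [
    [[0.5,0,0,0,0,0,0],[0.5,0,0,0,0,0,0],[0.5,0,0,0,0,0,0],[0,0,0,0,0,0,0],[0,0,0,0,0,0,0]]
  ]
}}

```text
time_s: 4.2
ee_pos: [0.4783, -0.0432, 0.0519]
eef_rot: [-1.395, 1.571, -1.711]
force: [-0.1, 0.7, -0.5]
grip_width: 0.0006
```

{"api": "play_rows", "payload": {
  "deltas": [
    [[0.5,0,0,0,0,0,0],[0.5,0,0,0,0,0,0],[0.5,0,0,0,0,0,0],[0.5,0,0,0,0,0,0],[0,0,0,0,0,0,0],[0,0,0,0,0,0,0]]
  ]
}}

```text
time_s: 4.8
ee_pos: [0.4783, -0.0432, 0.0499]
eef_rot: [-2.085, 1.571, -2.4]
force: [-0.4, 0.2, 0.9]
grip_width: 0.0005
```

{"api": "play_rows", "payload": {
  "deltas": [
    [[0.3,0,0,0,0,0,0],[0.3,0,0,0,0,0,0],[0,0,0,0,0,0,0]]
  ]
}}

```text
time_s: 5.1
ee_pos: [0.4783, -0.0432, 0.0494]
eef_rot: [-0.061, 1.571, -0.376]
force: [-0.7, 1.2, 0.6]
grip_width: 0.0004
```

{"api": "play_rows", "payload": {
  "deltas": [
    [[0.3,0,0,0,0,0,0],[0,0,0,0,0,0,0],[0,0,0,0,0,0,0]]
  ]
}}

```text
time_s: 5.4
ee_pos: [0.4783, -0.0432, 0.0492]
eef_rot: [0.013, 1.571, -0.302]
force: [-1.4, -1.0, 4.0]
grip_width: 0.0005
```

{"api": "play_rows", "payload": {
  "deltas": [
    [[0.2,0,0,0,0,0,0],[0,0,0,0,0,0,0],[0,0,0,0,0,0,0]]
  ]
}}

```text
time_s: 5.7
ee_pos: [0.4784, -0.0433, 0.0491]
eef_rot: [0.058, 1.57, -0.258]
force: [-1.8, 0.9, 6.0]
grip_width: 0.0007
```

{"api": "play_rows", "payload": {
  "deltas": [
    [[0.2,0,0,0,0,0,0],[0,0,0,0,0,0,0],[0,0,0,0,0,0,0]]
  ]
}}

```text
time_s: 6.0
ee_pos: [0.4784, -0.0432, 0.049]
eef_rot: [0.087, 1.57, -0.229]
force: [-1.9, -1.0, 7.1]
grip_width: 0.0006
```

{"api": "play_rows", "payload": {
  "deltas": [
    [[0.2,0,0,0,0,0,0],[0,0,0,0,0,0,0],[0,0,0,0,0,0,0]]
  ]
}}

```text
time_s: 6.3
ee_pos: [0.4784, -0.0433, 0.0488]
eef_rot: [-0.022, 1.57, -0.337]
force: [-2.9, -0.4, 8.1]
grip_width: 0.0003
```

{"api": "play_rows", "payload": {
  "deltas": [
    [[0.3,0,0,0,0,0,0],[0,0,0,0,0,0,0],[0,0,0,0,0,0,0]]
  ]
}}

```text
time_s: 6.6
ee_pos: [0.4784, -0.0433, 0.0487]
eef_rot: [0.041, 1.57, -0.275]
force: [-3.7, 0.5, 9.8]
grip_width: 0.0005
```

{"api": "play_rows", "payload": {
  "deltas": [
    [[0,0.5,0,0,0,0,0],[0,1,0,0,0,0,0],[0,1,0,0,0,0,0],[0,1,0,0,0,0,0],[0,1,0,0,0,0,0]]
  ]
}}

```text
time_s: 7.1
ee_pos: [0.4796, -0.0395, 0.0486]
eef_rot: [-1.271, 1.57, -1.587]
force: [-4.7, -6.4, 10.0]
grip_width: 0.0004
```

```bash
python3 - <<'E'
from h import *
st()
snap('scene','m1');crop('m1',255,175,120,85,6,'m1c')
E
```

```text
t 7.1 ee [ 0.4796 -0.0395  0.0486] box [np.float64(-0.0012), np.float64(-0.0633)] yaw -0.3158 tx [-0.    -0.001 -1.   ] F [-4.67 -6.43  9.99] gw 0.0004
```

View pics/m1c.png

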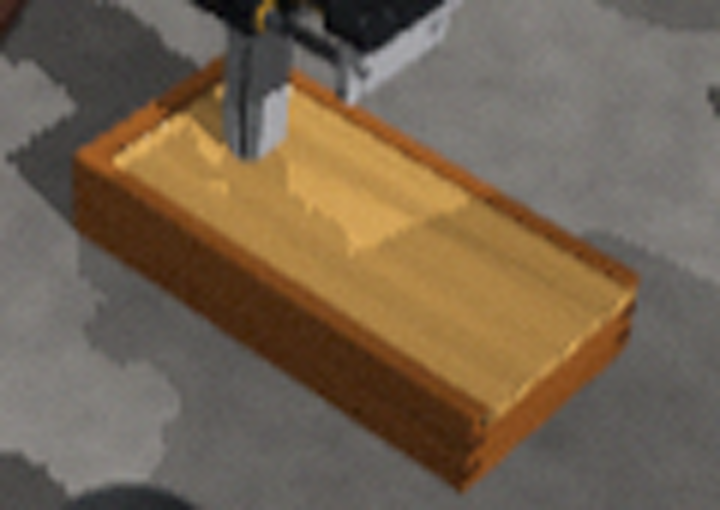

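The lid's left edge has moved from crop (107,155) to about (115,165), so it is following the finger. The total force is about 13 N. I'll carry on sliding.

{"api": "play_rows", "payload": {
  "deltas": [
    [[0,2,0,0,0,0,0],[0,2,0,0,0,0,0],[0,2,0,0,0,0,0],[0,2,0,0,0,0,0],[0,2,0,0,0,0,0],[0,2,0,0,0,0,0]]
  ]
}}

```text
time_s: 7.75
ee_pos: [0.4833, -0.0281, 0.0486]
eef_rot: [-1.511, 1.57, -1.826]
force: [-6.1, -4.9, 10.2]
grip_width: 0.0005
```

{"api": "play_rows", "payload": {
  "deltas": [
    [[0,3,0,0,0,0,0],[0,3,0,0,0,0,0],[0,3,0,0,0,0,0],[0,3,0,0,0,0,0],[0,3,0,0,0,0,0],[0,3,0,0,0,0,0]]
  ]
}}

```text
time_s: 8.35
ee_pos: [0.4888, -0.0109, 0.0486]
eef_rot: [-1.651, 1.57, -1.966]
force: [-5.8, -5.3, 11.5]
grip_width: 0.0004
```

```bash
python3 - <<'E'
from h import *
st()
snap('scene','m2');crop('m2',255,175,120,85,6,'m2c')
E
```

```text
t 8.35 ee [ 0.4888 -0.0109  0.0486] box [np.float64(-0.0014), np.float64(-0.0332)] yaw -0.3157 tx [-4.e-04 -1.e-03 -1.e+00] F [-5.76 -5.31 11.46] gw 0.0004
```

View pics/m2c.png

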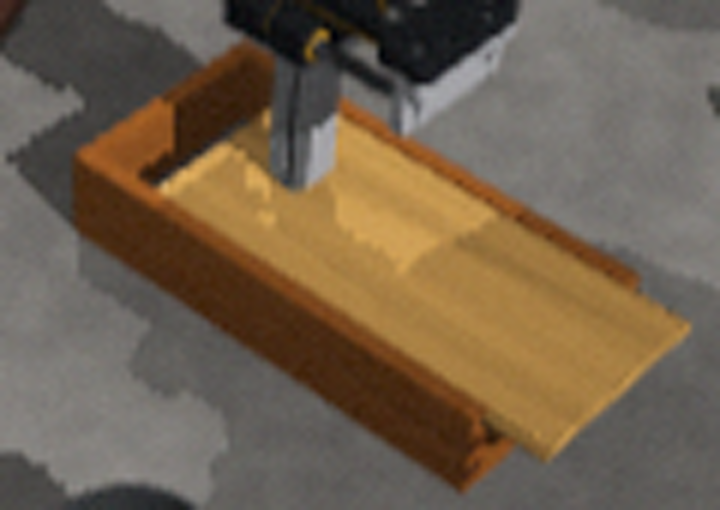

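{"api": "play_rows", "payload": {
  "deltas": [
    [[0,4,-0.1,0,0,0,0],[0,4,-0.1,0,0,0,0],[0,4,-0.1,0,0,0,0],[0,4,0,0,0,0,0],[0,4,0,0,0,0,0],[0,4,0,0,0,0,0]]
  ]
}}

```text
time_s: 9.0
ee_pos: [0.4961, 0.012, 0.0486]
eef_rot: [-1.436, 1.57, -1.752]
force: [-6.3, -4.9, 10.7]
grip_width: 0.0006
```

{"api": "play_rows", "payload": {
  "deltas": [
    [[0,4,-0.1,0,0,0,0],[0,4,-0.1,0,0,0,0],[0,4,-0.1,0,0,0,0],[0,4,0,0,0,0,0],[0,4,0,0,0,0,0],[0,4,0,0,0,0,0]]
  ]
}}

```text
time_s: 9.6
ee_pos: [0.5034, 0.0349, 0.0487]
eef_rot: [-1.244, 1.57, -1.56]
force: [-5.4, -5.6, 11.3]
grip_width: 0.0004
```

{"api": "play_rows", "payload": {
  "deltas": [
    [[0,4,0,0,0,0,0],[0,4,0,0,0,0,0],[0,4,0,0,0,0,0],[0,4,0,0,0,0,0],[0,4,0,0,0,0,0],[0,4,0,0,0,0,0]]
  ]
}}

```text
time_s: 10.2
ee_pos: [0.5107, 0.0578, 0.0486]
eef_rot: [-1.604, 1.57, -1.92]
force: [-5.5, -5.7, 11.1]
grip_width: 0.0008
```

{"api": "play_rows", "payload": {
  "deltas": [
    [[0,4,0,0,0,0,0],[0,4,0,0,0,0,0],[0,4,0,0,0,0,0],[0,4,0,0,0,0,0],[0,4,0,0,0,0,0],[0,4,0,0,0,0,0]]
  ]
}}

```text
time_s: 10.8
ee_pos: [0.518, 0.0806, 0.0486]
eef_rot: [-1.868, 1.57, -2.184]
force: [-6.3, -4.3, 12.4]
grip_width: 0.0001
```

{"api": "play_rows", "payload": {
  "deltas": [
    [[0,4,0,0,0,0,0],[0,4,0,0,0,0,0],[0,4,0,0,0,0,0],[0,3,0,0,0,0,0],[0,2,0,0,0,0,0],[0,0,0,0,0,0,0]]
  ]
}}

```text
time_s: 11.4
ee_pos: [0.5233, 0.097, 0.0486]
eef_rot: [-2.07, 1.57, -2.386]
force: [-6.2, -2.4, 12.3]
grip_width: 0.0001
```

```bash
python3 - <<'E'
from h import *
st()
snap('scene','m3');crop('m3',255,165,150,110,5,'m3c')
E
```

```text
t 11.4 ee [0.5233 0.097  0.0486] box [np.float64(-0.0022), np.float64(0.08)] yaw -0.3156 tx [-6.e-04 -5.e-04 -1.e+00] F [-6.15 -2.37 12.33] gw 0.0001
```

View pics/m3c.png

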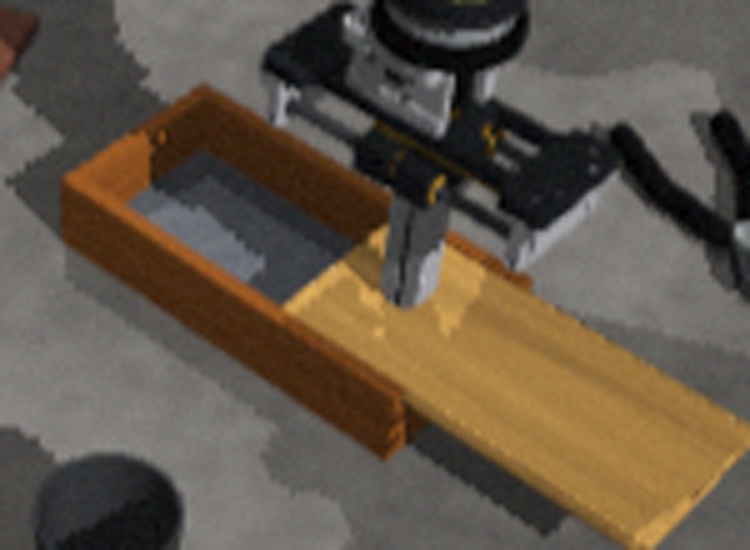

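The lid is open by about 145 mm, with the box interior clear at crop (240,220). Now I'll lift and go to the roundel, opening the fingers on the way.

{"api": "play_rows", "payload": {
  "deltas": [
    [[-3,0,0,0,0,0,0],[-15,0,0,0,0,0,0],[-25,0,0,0,0,0,0],[-25,-15,2,0,0,0,0],[-25,-30,4,0,0,0,0],[-20,-30,4,0,0,0,40],[0,-30,4,0,0,0,74],[0,-30,4,0,0,0,74],[0,-30,4,0,0,0,74],[0,-30,4,0,0,0,74]]
  ]
}}

```text
time_s: 12.45
ee_pos: [0.4872, -0.0974, 0.161]
eef_rot: [2.455, 1.571, 2.139]
force: [1.2, 0.7, -0.2]
grip_width: 0.0371
```

{"api": "play_rows", "payload": {
  "deltas": [
    [[0,-30,4,0,0,0,74],[0,-30,4,0,0,0,74],[0,-30,4,0,0,0,74],[0,-30,4,0,0,0,74],[10,-30,4,0,0,0,74],[10,-30,4,0,0,0,74],[10,-30,3,0,0,0,74],[10,-20,2,0,0,0,74],[0,0,0,0,0,0,74],[0,0,0,0,0,0,74]]
  ]
}}

```text
time_s: 13.45
ee_pos: [0.4437, -0.3236, 0.121]
eef_rot: [2.521, 1.57, 2.205]
force: [-0.0, 0.4, -0.3]
grip_width: 0.0742
```

```bash
python3 - <<'E'
from h import *
to([.434,-.354,.06])
W=snap('wrist','w1'); snap('side','s2')
print(proj(W,[[.434,-.354,.028]]))
print('wristcam',-cv2.Rodrigues(np.array(W['rvec']))[0].T@np.array(W['tvec']).ravel())
E
```

```text
t 13.45 ee [ 0.4437 -0.3236  0.121 ] box [np.float64(0.053), np.float64(-0.3445)] yaw -0.3164 tx [-4.e-04  6.e-04 -1.e+00] F [-0.03  0.36 -0.32] gw 0.0742
tool delta mm [ 61.  -32.    0.3]
[[241.86655016 209.5267739 ]]
wristcam [ 0.37389084 -0.29983728  0.30044537]
```

View pics/w1.png

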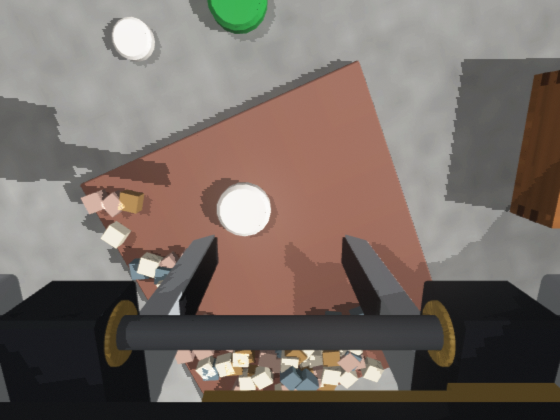

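The wrist view shows the white roundel centred at about (244,210), with predicted (242,209.5). No cubes are in the finger paths.

```bash
python3 - <<'E'
from h import *
W=load('w1'); p=ray(W,244.5,209.5,.026);print(p)
to([.4345,-.353,.05])
E
```

```text
[ 0.43514202 -0.35217856  0.026     ]
t 13.55 ee [ 0.4442 -0.3232  0.1216] box [np.float64(0.0533), np.float64(-0.3439)] yaw -0.315 tx [ 4.e-04 -2.e-04 -1.e+00] F [ 0.44  0.17 -0.1 ] gw 0.0742
tool delta mm [ 71.6 -31.4  -0. ]
```

{"api": "play_rows", "payload": {
  "deltas": [
    [[0,-10,0,0,0,0,74],[10,-12,0,0,0,0,74],[15,-9,0,0,0,0,74],[15,0,0,0,0,0,74],[15,0,0,0,0,0,74],[10,0,0,0,0,0,74],[5,0,0,0,0,0,74],[0,0,0,0,0,0,74],[0,0,0,0,0,0,74]]
  ]
}}

```text
time_s: 14.45
ee_pos: [0.4343, -0.3536, 0.0515]
eef_rot: [-0.418, 1.57, -0.734]
force: [0.1, 0.7, -0.2]
grip_width: 0.0739
```

```bash
python3 - <<'E'
from h import *
to([.434,-.353,.0145])
snap('side','s3');crop('s3',240,220,160,120,5,'s3c')
E
```

```text
t 14.45 ee [ 0.4343 -0.3536  0.0515] box [np.float64(0.0534), np.float64(-0.3759)] yaw -0.3158 tx [ 4.e-04 -4.e-04 -1.e+00] F [ 0.09  0.74 -0.2 ] gw 0.0739
tool delta mm [37.   0.4 -0.5]
```

View pics/s3c.png

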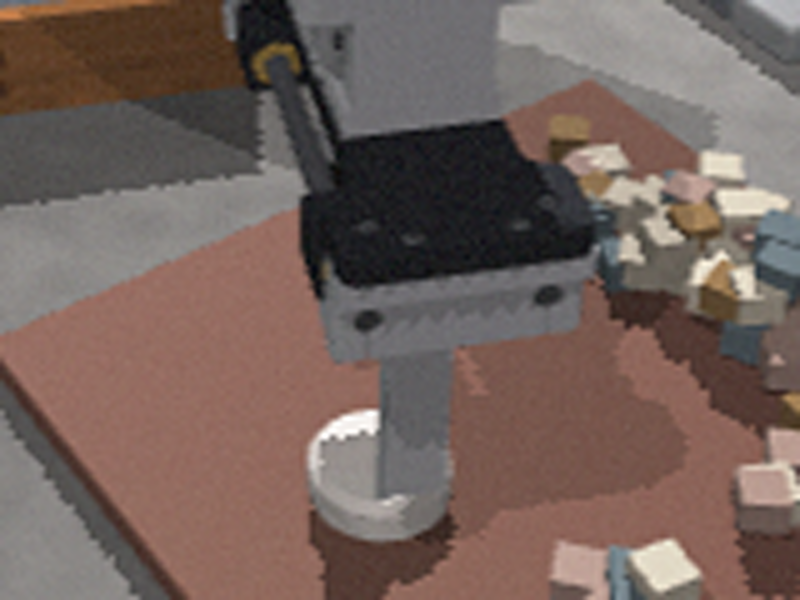

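{"api": "play_rows", "payload": {
  "deltas": [
    [[10,0,0,0,0,0,74],[10,0,0,0,0,0,74],[8,0,0,0,0,0,74],[5,0,0,0,0,0,74],[3,0,0,0,0,0,74],[0.5,0,0,0,0,0,74],[0,0,0,0,0,0,74]]
  ]
}}

```text
time_s: 15.2
ee_pos: [0.4342, -0.3534, 0.0148]
eef_rot: [-0.414, 1.571, -0.73]
force: [-0.6, 0.1, 1.1]
grip_width: 0.0743
```

{"api": "play_rows", "payload": {
  "deltas": [
    [[0,0,0,0,0,0,46],[0,0,0,0,0,0,40],[0,0,0,0,0,0,40],[0,0,0,0,0,0,40],[0,0,0,0,0,0,40]]
  ],
  "grip_force": 20
}}

```text
time_s: 15.7
ee_pos: [0.4342, -0.3534, 0.0148]
eef_rot: [-0.331, 1.571, -0.647]
force: [-1.2, -0.2, 1.4]
grip_width: 0.0473
```

{"api": "play_rows", "payload": {
  "deltas": [
    [[-2,0,0,0,0,0,40],[-6,0,0,0,0,0,40],[-10,0,0,0,0,0,40],[-15,0,0,0,0,0,40],[-15,0,0,0,0,0,40],[0,0,0,0,0,0,40]]
  ]
}}

```text
time_s: 16.3
ee_pos: [0.4351, -0.3542, 0.0656]
eef_rot: [-0.437, 1.566, -0.752]
force: [0.2, -0.3, -0.3]
grip_width: 0.0475
```

```bash
python3 - <<'E'
from h import *
st()
snap('side','s4');crop('s4',240,190,160,120,5,'s4c')
snap('wrist','w4')
E
```

```text
t 16.3 ee [ 0.4351 -0.3542  0.0656] box [np.float64(0.0543), np.float64(-0.3763)] yaw -0.3158 tx [ 0.0032 -0.003  -1.    ] F [ 0.22 -0.35 -0.25] gw 0.0475
```

View pics/s4c.png

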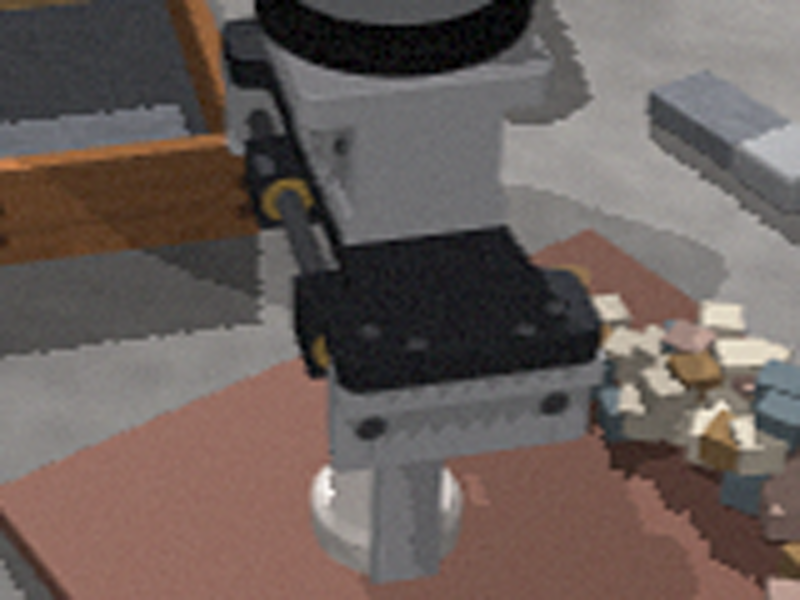

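View pics/w4.png

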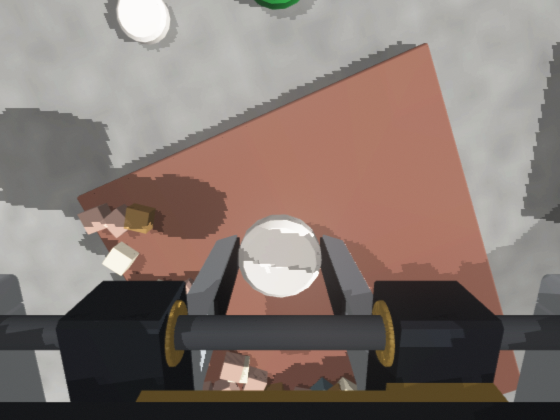

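The roundel is held at 47.5 mm and looks level in the wrist view at (280,257). Next I'll carry it over the box opening, with a target of box y = -40 mm.

{"api": "play_rows", "payload": {
  "deltas": [
    [[-8,0,0,0,0,0,40],[-14,8,-1,0,0,0,40],[-14,16,-3,0,0,0,40],[-10,20,-3,0,0,0,40],[-4,22,-4,0,0,0,40],[0,22,-4,0,0,0,40],[0,22,-4,0,0,0,40],[0,22,-4,0,0,0,40],[0,22,-4,0,0,0,40],[0,22,-4,0,0,0,40]]
  ]
}}

```text
time_s: 17.4
ee_pos: [0.4595, -0.1751, 0.1135]
eef_rot: [-0.075, 1.57, -0.391]
force: [0.6, 0.2, -0.4]
grip_width: 0.0475
```

{"api": "play_rows", "payload": {
  "deltas": [
    [[0,22,-4,0,0,0,40],[0,22,-4,0,0,0,40],[0,22,-4,0,0,0,40],[0,22,-4,0,0,0,40],[0,20,-3,0,0,0,40],[0,18,-2,0,0,0,40],[0,10,-1,0,0,0,40],[0,5,0,0,0,0,40],[0,0,0,0,0,0,40],[0,0,0,0,0,0,40]]
  ]
}}

```text
time_s: 18.4
ee_pos: [0.4822, -0.036, 0.1127]
eef_rot: [-1.242, 1.571, -1.559]
force: [0.5, 0.9, -0.7]
grip_width: 0.0473
```

```bash
python3 - <<'E'
from h import *
to([.4881,-.0177,.065])
snap('side','s5');crop('s5',200,90,130,150,4,'s5c')
snap('wrist','w5')
E
```

```text
t 18.4 ee [ 0.4822 -0.036   0.1127] box [np.float64(0.0001), np.float64(-0.0592)] yaw -0.3161 tx [ 0.e+00 -1.e-04 -1.e+00] F [ 0.52  0.85 -0.66] gw 0.0473
tool delta mm [47.7 19.2 -0.1]
```

View pics/s5c.png

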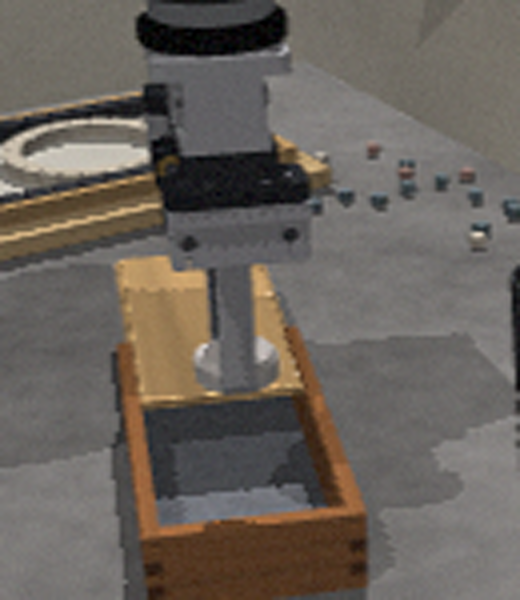

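View pics/w5.png

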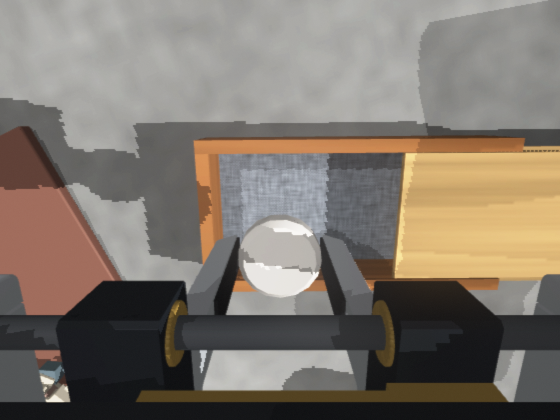

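In the wrist view the box opening spans roughly x 219–403, with the roundel above it. I'll shift by +15 mm along y and go down.

{"api": "play_rows", "payload": {
  "deltas": [
    [[0,6,0,0,0,0,40],[5,6,0,0,0,0,40],[12,3,0,0,0,0,40],[15,0,0,0,0,0,40],[15,0,0,0,0,0,40],[15,0,0,0,0,0,40],[12,0,0,0,0,0,40],[10,0,0,0,0,0,40],[5,0,0,0,0,0,40],[0,0,0,0,0,0,40]]
  ]
}}

```text
time_s: 19.5
ee_pos: [0.4866, -0.0212, 0.0231]
eef_rot: [-2.925, 1.57, 3.043]
force: [-0.5, 0.2, -0.5]
grip_width: 0.0473
```

{"api": "play_rows", "payload": {
  "deltas": [
    [[4,0,0,0,0,0,40],[3,0,0,0,0,0,40],[1.5,0,0,0,0,0,40],[0,0,0,0,0,0,40],[0,0,0,0,0,0,40]]
  ]
}}

```text
time_s: 20.0
ee_pos: [0.487, -0.0213, 0.0153]
eef_rot: [0.155, 1.571, -0.161]
force: [-0.2, -0.1, -0.0]
grip_width: 0.0476
```

```bash
python3 - <<'E'
from h import *
st()
E
```

```text
t 20.0 ee [ 0.487  -0.0213  0.0153] box [np.float64(0.0001), np.float64(-0.0438)] yaw -0.3158 tx [ 2.e-04 -0.e+00 -1.e+00] F [-0.19 -0.11 -0.04] gw 0.0476
```

{"api": "play_rows", "payload": {
  "deltas": [
    [[1,0,0,0,0,0,40],[1,0,0,0,0,0,40],[1,0,0,0,0,0,40],[0.5,0,0,0,0,0,40],[0,0,0,0,0,0,40],[0,0,0,0,0,0,40]]
  ]
}}

```text
time_s: 20.6
ee_pos: [0.4869, -0.0213, 0.0117]
eef_rot: [-0.165, 1.571, -0.481]
force: [-0.7, -0.5, -0.2]
grip_width: 0.0474
```

{"api": "play_rows", "payload": {
  "deltas": [
    [[0.5,0,0,0,0,0,40],[0.5,0,0,0,0,0,40],[0,0,0,0,0,0,40]]
  ]
}}

```text
time_s: 20.9
ee_pos: [0.4869, -0.0213, 0.0108]
eef_rot: [0.059, 1.571, -0.257]
force: [-2.1, 0.2, 1.9]
grip_width: 0.0477
```

Contact comes at z = 0.0108, exactly the expected height. Now I'll release and rise.

{"api": "play_rows", "payload": {
  "deltas": [
    [[0,0,0,0,0,0,49],[0,0,0,0,0,0,54],[0,0,0,0,0,0,62],[0,0,0,0,0,0,64],[0,0,0,0,0,0,64],[0,0,0,0,0,0,64],[-3,0,0,0,0,0,64],[-10,0,0,0,0,0,64],[-20,0,0,0,0,0,64],[-25,0,0,0,0,0,64]]
  ]
}}

```text
time_s: 21.9
ee_pos: [0.4865, -0.0212, 0.0695]
eef_rot: [-2.941, 1.57, 3.027]
force: [-0.3, -0.3, 0.3]
grip_width: 0.0643
```

{"api": "play_rows", "payload": {
  "deltas": [
    [[-25,0,0,0,0,0,64],[-20,0,0,0,0,0,40],[0,0,0,0,0,0,0],[0,0,0,0,0,0,0],[0,0,0,0,0,0,0],[0,0,0,0,0,0,0]]
  ]
}}

```text
time_s: 22.5
ee_pos: [0.4865, -0.0213, 0.1128]
eef_rot: [-2.947, 1.569, 3.021]
force: [0.7, 0.5, -0.4]
grip_width: 0.0273
```

```bash
python3 - <<'E'
from h import *
c,s=np.cos(BY),np.sin(BY); R=np.array([[c,-s],[s,c]])
to(np.r_[BX+R@[0,.078],.06])
snap('side','s6');crop('s6',200,110,130,150,4,'s6c')
snap('wrist','w6')
E
```

```text
t 22.5 ee [ 0.4865 -0.0213  0.1128] box [np.float64(-0.0004), np.float64(-0.0439)] yaw -0.3158 tx [-1.6e-03  2.0e-04 -1.0e+00] F [ 0.65  0.48 -0.39] gw 0.0273
tool delta mm [ 52.8 121.9   0.5]
```

View pics/s6c.png

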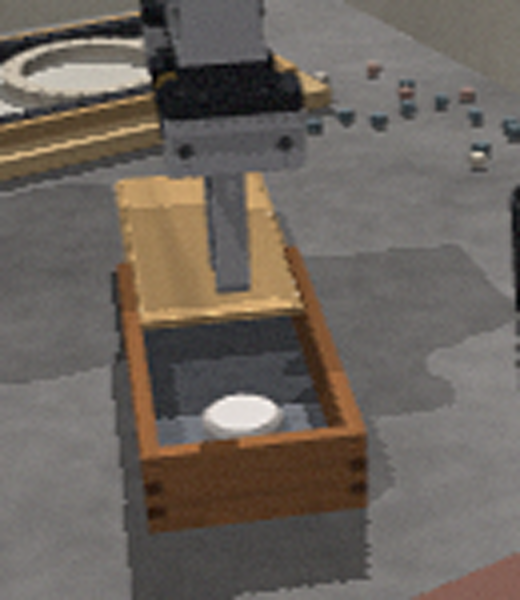

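View pics/w6.png

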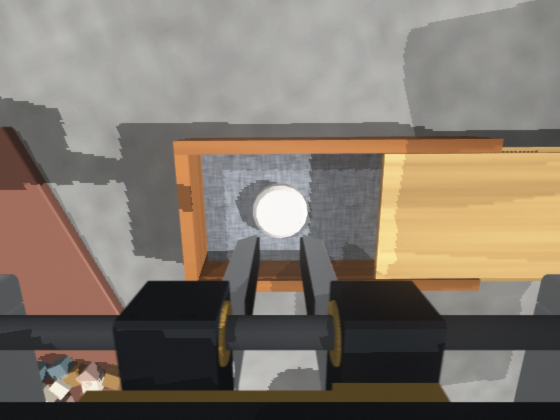

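The roundel lies flat on the floor of the box, at wrist (280,212). Now I'll go back over the lid with the fingers closed, at box y ≈ 78 mm.

{"api": "play_rows", "payload": {
  "deltas": [
    [[0,15,0,0,0,0,0],[0,20,0,0,0,0,0],[0,20,0,0,0,0,0],[5,20,0,0,0,0,0],[8,20,0,0,0,0,0],[10,17,0,0,0,0,0],[10,10,0,0,0,0,0],[10,0,0,0,0,0,0],[7,0,0,0,0,0,0],[0,0,0,0,0,0,0]]
  ]
}}

```text
time_s: 23.6
ee_pos: [0.5241, 0.094, 0.0625]
eef_rot: [-2.674, 1.569, -2.99]
force: [-0.3, -0.3, 0.9]
grip_width: 0.0005
```

{"api": "play_rows", "payload": {
  "deltas": [
    [[4,0,0,0,0,0,0],[3,0,0,0,0,0,0],[1,0,0,0,0,0,0],[0,0,0,0,0,0,0],[0,0,0,0,0,0,0]]
  ]
}}

```text
time_s: 24.1
ee_pos: [0.5249, 0.0946, 0.0558]
eef_rot: [0.471, 1.57, 0.155]
force: [0.3, -0.9, 0.3]
grip_width: 0.0002
```

```bash
python3 - <<'E'
from h import *
st()
E
```

```text
t 24.1 ee [0.5249 0.0946 0.0558] box [np.float64(0.0001), np.float64(0.0782)] yaw -0.3159 tx [ 3.e-04  0.e+00 -1.e+00] F [ 0.28 -0.87  0.31] gw 0.0002
```

{"api": "play_rows", "payload": {
  "deltas": [
    [[2,0,0,0,0,0,0],[1.5,0,0,0,0,0,0],[1,0,0,0,0,0,0],[0.5,0,0,0,0,0,0],[0,0,0,0,0,0,0],[0,0,0,0,0,0,0]]
  ]
}}

```text
time_s: 24.7
ee_pos: [0.5248, 0.0947, 0.0507]
eef_rot: [0.401, 1.571, 0.085]
force: [0.3, -0.5, 0.0]
grip_width: 0.0003
```

{"api": "play_rows", "payload": {
  "deltas": [
    [[0.5,0,0,0,0,0,0],[0.3,0,0,0,0,0,0],[0,0,0,0,0,0,0],[0,0,0,0,0,0,0]]
  ]
}}

```text
time_s: 25.1
ee_pos: [0.5248, 0.0946, 0.0498]
eef_rot: [-1.802, 1.571, -2.118]
force: [-0.5, 0.1, -0.2]
grip_width: 0.0005
```

{"api": "play_rows", "payload": {
  "deltas": [
    [[0.3,0,0,0,0,0,0],[0.3,0,0,0,0,0,0],[0.2,0,0,0,0,0,0],[0,0,0,0,0,0,0]]
  ]
}}

```text
time_s: 25.5
ee_pos: [0.5248, 0.0946, 0.0492]
eef_rot: [0.294, 1.571, -0.022]
force: [-0.8, -0.4, 4.3]
grip_width: 0.0003
```

{"api": "play_rows", "payload": {
  "deltas": [
    [[0.3,0,0,0,0,0,0],[0.1,0,0,0,0,0,0],[0,0,0,0,0,0,0]]
  ]
}}

```text
time_s: 25.8
ee_pos: [0.5249, 0.0946, 0.049]
eef_rot: [0.245, 1.57, -0.071]
force: [-2.2, -2.1, 7.3]
grip_width: 0.0006
```

{"api": "play_rows", "payload": {
  "deltas": [
    [[0.3,0,0,0,0,0,0],[0.2,0,0,0,0,0,0],[0,0,0,0,0,0,0]]
  ]
}}

```text
time_s: 26.1
ee_pos: [0.525, 0.0946, 0.0488]
eef_rot: [0.202, 1.57, -0.114]
force: [-3.7, -1.9, 10.2]
grip_width: -0.0001
```

{"api": "play_rows", "payload": {
  "deltas": [
    [[0,-0.5,-0.1,0,0,0,0],[0,-1,-0.1,0,0,0,0],[0,-2,-0.1,0,0,0,0],[0,-2,0,0,0,0,0],[0,-2,0,0,0,0,0],[0,-2,0,0,0,0,0]]
  ]
}}

```text
time_s: 26.7
ee_pos: [0.5224, 0.0863, 0.0489]
eef_rot: [0.734, 1.568, 0.418]
force: [1.4, 6.2, 6.8]
grip_width: 0.0008
```

{"api": "play_rows", "payload": {
  "deltas": [
    [[0,-3,0,0,0,0,0],[0,-3,0,0,0,0,0],[0,-3,0,0,0,0,0],[0,-3,0,0,0,0,0],[0,-3,0,0,0,0,0],[0,-3,0,0,0,0,0]]
  ]
}}

```text
time_s: 27.3
ee_pos: [0.5168, 0.0691, 0.0488]
eef_rot: [0.701, 1.568, 0.385]
force: [1.8, 4.8, 5.6]
grip_width: 0.0005
```

```bash
python3 - <<'E'
from h import *
st()
snap('scene','m4');crop('m4',255,165,150,110,5,'m4c')
E
```

```text
t 27.3 ee [0.5168 0.0691 0.0488] box [np.float64(0.0003), np.float64(0.0514)] yaw -0.3158 tx [ 0.0025  0.001  -1.    ] F [1.75 4.78 5.64] gw 0.0005
```

View pics/m4c.png

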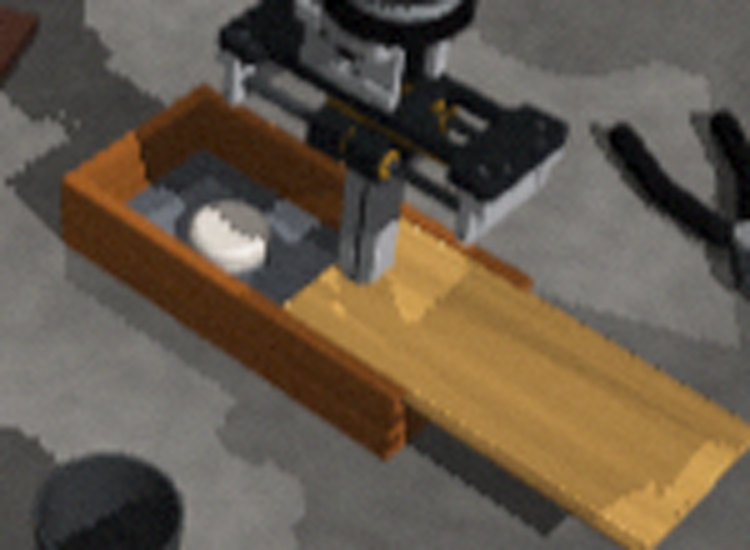

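The finger slipped: the lid edge is still at crop (285,305), because the normal force fell to about 6 N when pulling in this direction. I'll lift, go back and lean a bit harder.

{"api": "play_rows", "payload": {
  "deltas": [
    [[-2,0,0,0,0,0,0],[-3,5,0,0,0,0,0],[0,12,0,0,0,0,0],[0,12,0,0,0,0,0],[0,6,0,0,0,0,0],[2,0,0,0,0,0,0],[1,0,0,0,0,0,0],[0,0,0,0,0,0,0],[0,0,0,0,0,0,0]]
  ]
}}

```text
time_s: 28.25
ee_pos: [0.5267, 0.1016, 0.0501]
eef_rot: [-2.602, 1.571, -2.918]
force: [-1.1, -1.2, -0.3]
grip_width: 0.0003
```

{"api": "play_rows", "payload": {
  "deltas": [
    [[0.5,0,0,0,0,0,0],[0.5,0,0,0,0,0,0],[0.3,0,0,0,0,0,0],[0,0,0,0,0,0,0],[0,0,0,0,0,0,0]]
  ]
}}

```text
time_s: 28.75
ee_pos: [0.5269, 0.1017, 0.0491]
eef_rot: [-0.381, 1.57, -0.697]
force: [-1.6, -1.8, 5.2]
grip_width: 0.0002
```

{"api": "play_rows", "payload": {
  "deltas": [
    [[0.3,0,0,0,0,0,0],[0.2,0,0,0,0,0,0],[0.1,0,0,0,0,0,0],[0,0,0,0,0,0,0]]
  ]
}}

```text
time_s: 29.15
ee_pos: [0.527, 0.1017, 0.0488]
eef_rot: [-0.241, 1.57, -0.556]
force: [-2.6, -2.6, 9.6]
grip_width: 0.0007
```

{"api": "play_rows", "payload": {
  "deltas": [
    [[0.2,-0.5,0,0,0,0,0],[0.2,-0.5,0,0,0,0,0],[0.1,-0.5,0,0,0,0,0],[0,-0.5,0,0,0,0,0]]
  ]
}}

```text
time_s: 29.55
ee_pos: [0.5269, 0.101, 0.0487]
eef_rot: [1.053, 1.568, 0.737]
force: [-1.3, 7.8, 10.6]
grip_width: 0.0006
```

{"api": "play_rows", "payload": {
  "deltas": [
    [[0,-1,0,0,0,0,0],[0,-1,0,0,0,0,0],[0,-1,0,0,0,0,0]]
  ]
}}

```text
time_s: 29.85
ee_pos: [0.526, 0.0982, 0.0488]
eef_rot: [1.01, 1.568, 0.694]
force: [-0.6, 7.8, 10.2]
grip_width: 0.0007
```

{"api": "play_rows", "payload": {
  "deltas": [
    [[0,-2,0,0,0,0,0],[0,-2,0,0,0,0,0],[0,-2,0,0,0,0,0],[0,-2,0,0,0,0,0],[0,-2,0,0,0,0,0],[0,-2,0,0,0,0,0]]
  ]
}}

```text
time_s: 30.45
ee_pos: [0.5223, 0.0867, 0.0488]
eef_rot: [0.983, 1.568, 0.667]
force: [-0.4, 6.7, 9.9]
grip_width: 0.0006
```

```bash
python3 - <<'E'
from h import *
st()
snap('scene','m5');crop('m5',255,165,150,110,5,'m5c')
E
```

```text
t 30.45 ee [0.5223 0.0867 0.0488] box [np.float64(0.0), np.float64(0.0699)] yaw -0.3158 tx [ 0.0023  0.0018 -1.    ] F [-0.44  6.72  9.91] gw 0.0006
```

View pics/m5c.png

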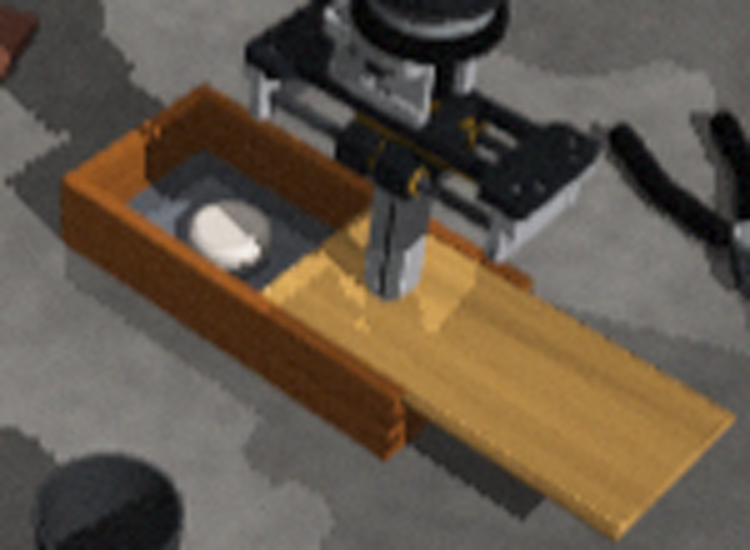

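The lid now follows, with its edge at crop (265,292). I'll continue at the same lean.

{"api": "play_rows", "payload": {
  "deltas": [
    [[0,-3,0,0,0,0,0],[0,-4,0,0,0,0,0],[0,-4,0,0,0,0,0],[0,-4,0,0,0,0,0],[0,-4,0,0,0,0,0],[0,-4,0,0,0,0,0]]
  ]
}}

```text
time_s: 31.1
ee_pos: [0.5152, 0.0647, 0.0488]
eef_rot: [0.903, 1.568, 0.587]
force: [-0.7, 8.0, 9.8]
grip_width: 0.0006
```

{"api": "play_rows", "payload": {
  "deltas": [
    [[0,-4,0,0,0,0,0],[0,-4,0,0,0,0,0],[0,-4,0,0,0,0,0],[0,-4,0,0,0,0,0],[0,-4,0,0,0,0,0],[0,-4,0,0,0,0,0]]
  ]
}}

```text
time_s: 31.7
ee_pos: [0.5079, 0.0418, 0.0488]
eef_rot: [0.815, 1.568, 0.499]
force: [0.6, 6.8, 10.8]
grip_width: 0.0003
```

{"api": "play_rows", "payload": {
  "deltas": [
    [[0,-4,0,0,0,0,0],[0,-4,0,0,0,0,0],[0,-4,0,0,0,0,0],[0,-4,0,0,0,0,0],[0,-4,0,0,0,0,0],[0,-4,0,0,0,0,0]]
  ]
}}

```text
time_s: 32.3
ee_pos: [0.5005, 0.0189, 0.0488]
eef_rot: [0.73, 1.568, 0.415]
force: [1.3, 7.3, 9.8]
grip_width: 0.0005
```

```bash
python3 - <<'E'
from h import *
st()
snap('scene','m6');crop('m6',255,165,150,110,5,'m6c')
E
```

```text
t 32.3 ee [0.5005 0.0189 0.0488] box [np.float64(0.0004), np.float64(-0.0013)] yaw -0.3158 tx [ 0.0029  0.0013 -1.    ] F [1.31 7.27 9.83] gw 0.0005
```

View pics/m6c.png

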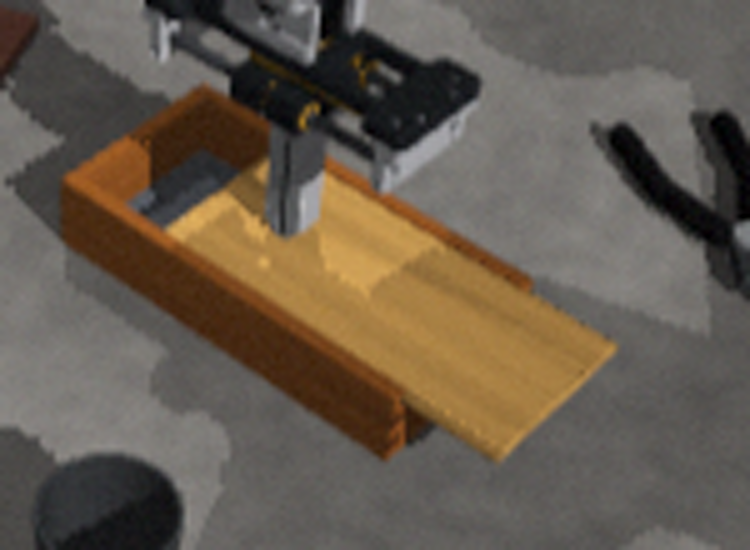

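{"api": "play_rows", "payload": {
  "deltas": [
    [[0,-4,0,0,0,0,0],[0,-4,0,0,0,0,0],[0,-4,0,0,0,0,0],[0,-4,0,0,0,0,0],[0,-4,0,0,0,0,0],[0,-4,0,0,0,0,0]]
  ]
}}

```text
time_s: 32.95
ee_pos: [0.4932, -0.004, 0.0488]
eef_rot: [0.648, 1.567, 0.332]
force: [1.1, 7.4, 10.4]
grip_width: 0.0003
```

{"api": "play_rows", "payload": {
  "deltas": [
    [[0,-4,0,0,0,0,0],[0,-4,0,0,0,0,0],[0,-4,0,0,0,0,0],[0,-4,0,0,0,0,0],[0,-2,0,0,0,0,0],[0,-2,0,0,0,0,0]]
  ]
}}

```text
time_s: 33.55
ee_pos: [0.487, -0.0231, 0.0488]
eef_rot: [0.581, 1.567, 0.265]
force: [3.0, 6.9, 9.6]
grip_width: 0.0004
```

```bash
python3 - <<'E'
from h import *
st()
snap('scene','m7');crop('m7',255,165,150,110,5,'m7c')
E
```

```text
t 33.55 ee [ 0.487  -0.0231  0.0488] box [np.float64(0.0007), np.float64(-0.0454)] yaw -0.316 tx [ 3.3e-03  9.0e-04 -1.0e+00] F [3.04 6.93 9.64] gw 0.0004
```

View pics/m7c.png

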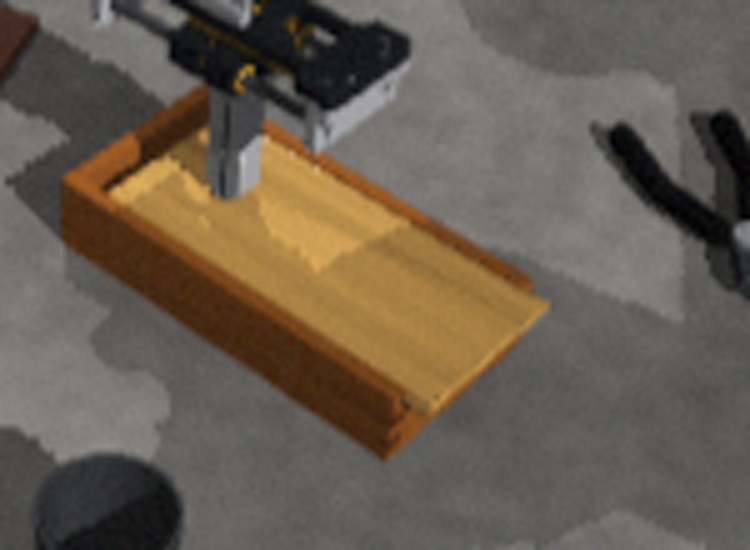

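{"api": "play_rows", "payload": {
  "deltas": [
    [[0,-2,0,0,0,0,0],[0,-2,0,0,0,0,0],[0,-2,0,0,0,0,0],[0,-2,0,0,0,0,0],[0,-1,0,0,0,0,0]]
  ]
}}

```text
time_s: 34.1
ee_pos: [0.4843, -0.0317, 0.0488]
eef_rot: [0.547, 1.567, 0.231]
force: [3.4, 6.2, 8.4]
grip_width: 0.0006
```

{"api": "play_rows", "payload": {
  "deltas": [
    [[0,-1,0,0,0,0,0],[0,-1,0,0,0,0,0],[0,-1,0,0,0,0,0]]
  ]
}}

```text
time_s: 34.4
ee_pos: [0.4834, -0.0345, 0.0488]
eef_rot: [0.542, 1.567, 0.226]
force: [2.9, 6.0, 9.0]
grip_width: 0.0003
```

{"api": "play_rows", "payload": {
  "deltas": [
    [[0,-1,0,0,0,0,0],[0,-1,0,0,0,0,0]]
  ]
}}

```text
time_s: 34.6
ee_pos: [0.4828, -0.0364, 0.0488]
eef_rot: [0.54, 1.567, 0.224]
force: [2.5, 6.1, 9.7]
grip_width: 0.0005
```

```bash
python3 - <<'E'
from h import *
st()
snap('scene','m8');crop('m8',255,175,120,85,6,'m8c')
E
```

```text
t 34.6 ee [ 0.4828 -0.0364  0.0488] box [np.float64(0.0008), np.float64(-0.0594)] yaw -0.3159 tx [ 3.5e-03  8.0e-04 -1.0e+00] F [2.48 6.11 9.75] gw 0.0005
```

View pics/m8c.png

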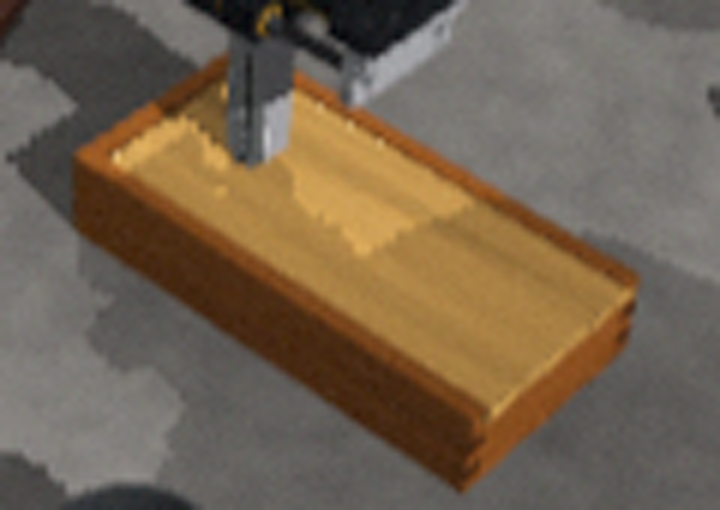

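{"api": "play_rows", "payload": {
  "deltas": [
    [[0,-0.7,0,0,0,0,0],[0,-0.7,0,0,0,0,0],[0,-0.6,0,0,0,0,0]]
  ]
}}

```text
time_s: 34.95
ee_pos: [0.4822, -0.0383, 0.0488]
eef_rot: [0.528, 1.567, 0.212]
force: [2.1, 5.9, 10.1]
grip_width: 0.0002
```

{"api": "play_rows", "payload": {
  "deltas": [
    [[0,-0.7,0,0,0,0,0],[0,-0.7,0,0,0,0,0],[0,-0.6,0,0,0,0,0]]
  ]
}}

```text
time_s: 35.25
ee_pos: [0.4816, -0.0401, 0.0488]
eef_rot: [0.578, 1.567, 0.262]
force: [2.4, 7.5, 9.6]
grip_width: 0.0007
```

{"api": "play_rows", "payload": {
  "deltas": [
    [[0,-0.7,0,0,0,0,0],[0,-0.7,0,0,0,0,0],[0,-0.6,0,0,0,0,0]]
  ]
}}

```text
time_s: 35.55
ee_pos: [0.4809, -0.042, 0.0487]
eef_rot: [0.585, 1.567, 0.269]
force: [2.7, 6.9, 9.1]
grip_width: 0.0006
```

{"api": "play_rows", "payload": {
  "deltas": [
    [[0,-0.7,0,0,0,0,0],[0,-0.7,0,0,0,0,0],[0,-0.6,0,0,0,0,0]]
  ]
}}

```text
time_s: 35.85
ee_pos: [0.4803, -0.0439, 0.0487]
eef_rot: [0.578, 1.567, 0.262]
force: [2.8, 7.8, 9.2]
grip_width: 0.0008
```

{"api": "play_rows", "payload": {
  "deltas": [
    [[0,-0.7,0,0,0,0,0],[0,-0.7,0,0,0,0,0],[0,-0.6,0,0,0,0,0]]
  ]
}}

```text
time_s: 36.15
ee_pos: [0.4796, -0.0458, 0.0487]
eef_rot: [0.581, 1.567, 0.265]
force: [3.5, 7.1, 10.2]
grip_width: 0.0001
```

{"api": "play_rows", "payload": {
  "deltas": [
    [[-1,0,0,0,0,0,0],[-5,0,0,0,0,0,0],[-15,0,0,0,0,0,0],[-25,5,0,0,0,0,0],[-25,15,0,0,0,0,0],[-25,25,0,0,0,0,0],[-10,30,0,0,0,0,0],[0,30,0,0,0,0,0],[0,0,0,0,0,0,0],[0,0,0,0,0,0,0]]
  ]
}}

```text
time_s: 37.15
ee_pos: [0.5107, 0.0535, 0.1535]
eef_rot: [-2.533, 1.57, -2.848]
force: [0.3, 0.2, 0.3]
grip_width: 0.0004
```

```bash
python3 - <<'E'
from h import *
st()
snap('scene','m9');crop('m9',255,175,120,85,6,'m9c')
snap('side','s9');crop('s9',215,160,90,90,6,'s9c')
E
```

```text
t 37.15 ee [0.5107 0.0535 0.1535] box [np.float64(-0.0007), np.float64(0.0347)] yaw -0.3147 tx [-8.e-04 -2.e-04 -1.e+00] F [0.32 0.21 0.33] gw 0.0004
```

View pics/m9c.png

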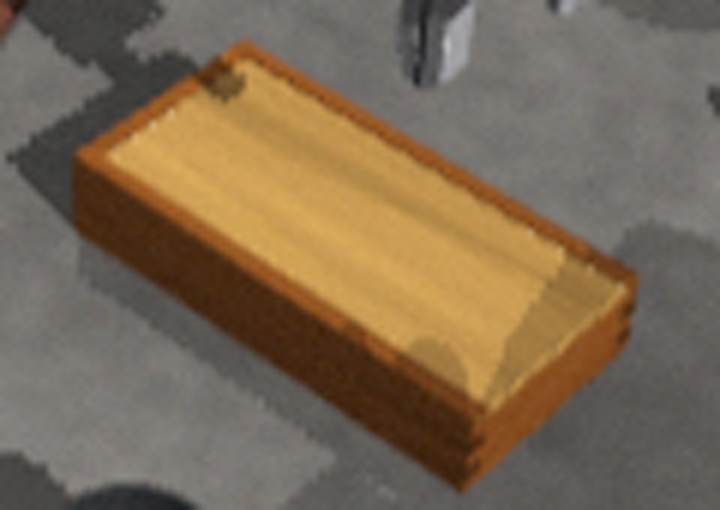

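View pics/s9c.png

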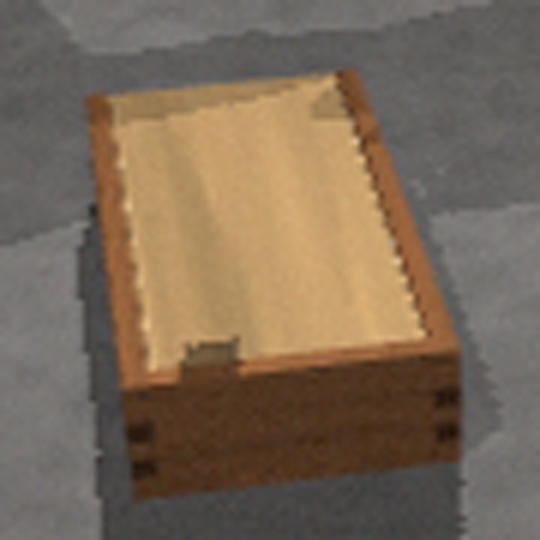

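Both crops match the shut lid at the start, with the lid edge at (107,157) and no gap. I'll compare the edge numerically and check the bystanders too.

```bash
python3 - <<'E'
from h import *
st()
a,b=load('scene0')['img'].astype(int),load('m9')['img'].astype(int)
d=abs(a-b).max(2)
for n,(u,v,w,h) in dict(tin=(255,250,45,55),brush=(155,232,80,45),nip=(370,180,50,50),lidend=(330,215,35,35),lidstart=(262,180,40,30)).items():
    print(n,(d[v:v+h,u:u+w]>60).mean().round(3))
# profile across -y wall, mean-normalised
S=load('scene0');c,s=np.cos(BY),np.sin(BY);R=np.array([[c,-s],[s,c]])
for f in('scene0','m9','m8'):
    C=load(f); g=[]
    for y in np.arange(-.122,-.100,.001):
        p=proj(C,[np.r_[BX+R@[x,y],.049] for x in np.linspace(.0,.035,15)]).astype(np.float32)
        im=C['img'].astype(np.float32); q=cv2.remap(im,p[None,:,0],p[None,:,1],cv2.INTER_LINEAR)[0]; g.append(round(float(np.median(q[:,1]/q.sum(1)))*1000))
    print(f,g)
E
```

```text
t 37.25 ee [0.5107 0.0527 0.1536] box [np.float64(-0.0004), np.float64(0.034)] yaw -0.3163 tx [-6.e-04 -2.e-04 -1.e+00] F [ 0.55 -0.56 -0.28] gw 0.0004
tin 0.0
brush 0.0
nip 0.0
lidend 0.0
lidstart 0.018
scene0 [320, 321, 322, 322, 324, 326, 331, 336, 340, 344, 347, 350, 351, 353, 353, 353, 352, 352, 352, 352, 353, 354]
m9 [320, 320, 320, 321, 323, 327, 330, 335, 341, 345, 349, 351, 352, 353, 354, 354, 354, 354, 354, 354, 354, 354]
m8 [319, 320, 320, 320, 320, 320, 320, 322, 328, 335, 342, 346, 349, 351, 353, 353, 354, 354, 354, 354, 354, 353]
```

View pics/m9.png

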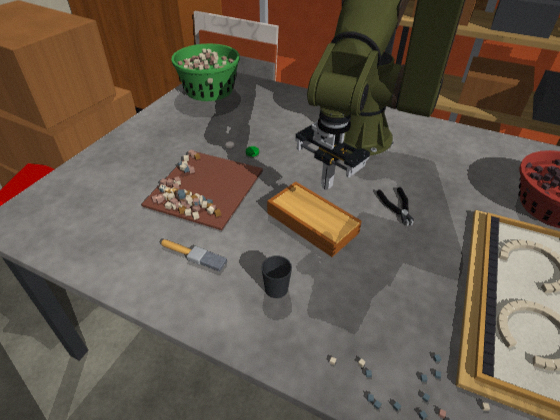

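The lid-edge profile matches the start to within about 0.5 mm, the bystanders are unchanged, and the arm is 100 mm clear. I'm handing in.

```bash
python3 -c "
from station import hand_in; print(hand_in())"
```

```text
the job is handed in; nothing more can be done
None
```

The roundel is in the box with the lid shut, and the job is handed in after about 37 s of the 72 s allowed. hand_in gave no verdict.

**Opening the lid:** I slid it open by about 145 mm with closed fingertips. Force readings, taken at the end of each move call, reached about 14 N in total.

**Placing the roundel:** I took the larger white disc from the slab and lowered it until it touched the box floor at the expected height. After release, the camera showed it lying flat.

**Closing the lid:** The first try slipped because the lean fell to about 6 N; the lid did not move. I lifted, went back and leaned at about 10 N, and it slid fully shut. The side force rose slightly at the end, as if the lid had reached its end wall.

**Last checks:**
- **Lid:** its end edge matches the starting picture to about 0.5 mm.
- **Bystanders:** the tin, the brush and the nippers show no change in the images.
- **Robot:** the fingers are about 100 mm above the lid and touch nothing.
- **Not checked:** the roundel could not be seen once the lid was shut; it was last seen lying flat before the lid covered it. No other check failed or disagreed.

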